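# Hang the display shelf on its stand, lock it and set out a gift box

### The arm

A 6-joint arm with a two-finger parallel gripper is mounted at the origin on a cart in front of the work surface, level with it; the furniture and walls round the work are solid. World frame = base frame: x ahead of the robot, y to its left, z up, the work surface at z = 0. Lengths are in m, angles in degrees, forces in N, time in s.
With the tool pointing down it reaches from about 0.225 to 0.725 m from the base axis. Payload 3.1 kg.
Tool frame: the origin (TCP) lies midway between the tips of the shut fingers; the grasp point (between the pads) lies 19 mm behind it; z points along the fingers, y is the line along which they close (so a half turn about z gives the same grasp; the last joint's range is limited). The gripper opens to 85 mm and grips with 20 to 120 N. Pads are 22 mm wide; open, the fingers measure 114 mm over their backs; the gripper's body (76 mm by 85 mm) begins 54 mm behind the grasp point. The pads swing forward as they close: fully open they stand 13 mm farther back than shut.
Start: joints at [67.964, 2.75, 5.684, 92.934, 0, 82.678], TCP at [0.133, 0.508, 0.231] pointing down, gripper open.
Joint ranges: [-166.93, 166.93], [-56.73, 111.36], [-69.38, 81.34], [-121.58, 131.49], [-85.45, 84.26], [-180, 180]. Speed limits (degrees/s): [159.86, 159.86, 180, 180, 180, 180].

### API

Orientations are given as [roll, pitch, yaw] about the fixed x, y, z axes, in that order (R = Rz(yaw) Ry(pitch) Rx(roll)).
In Python, from cell import ctrl gives the robot as it stands. The module is installed in compiled form; this text tells all that it offers.
- The arm moves only by the shell command python3 -m pendant 'ROWS' [FORCE]. ROWS is JSON, a list that holds one entry, the list of rows, each a list of 7 numbers: the shift along the tool's x, y, z each as a share of 0.2 m, from -1 to 1, then the turn, a rotation vector about the tool's x, y, z each as a share of 2 rad, from -1 to 1, then the opening, from -1 (shut) to 1 (fully open). In form: [[[dx, dy, dz, wx, wy, wz, jaw], ...]]. A call has 1 to 10 rows; each row is the pose to reach, as a shift and turn from the pose commanded when the call began, along the tool's axes at that moment; what a row does not reach only later rows make up. A row lasts 1/12 s, in which the tool goes at most 41.7 mm and 7.16 degrees, less where a joint would pass 70% of its speed; a pose out of reach is approached as far as the arm can. A call with a number of a shift or a turn outside -1 to 1 is refused whole. A call with a gripper value outside its range is refused whole. The fingers move at their own pace and stop on an object; FORCE is the grip in N (left out, the last holds). Time passes only in rows, so rows that repeat a pose let the fingers close. It gives the time, the measured TCP pose, the force, the opening and the grip force at its end, in the units of the state.
- ctrl.state(): the state, without advancing time (a new reading comes with each control period).
- ctrl.read_camera(name): name is "scene" or "top" or "wrist"; returns a dict with "image" (480x640x3 uint8, blue, green, red), "intrinsics" (3x3 intrinsics, pixels), "position" and "orientation" of the camera in the world; the wrist camera has in their place "mount" (4x4, takes a point from camera to tool coordinates, whose origin is the TCP and whose axes are the flange's). Camera axes: x right, y down, z forward; pixel columns grow to the right and rows downward; lengths in m; the calibration is good to about 2 mm. A picture is of the moment at which its call begins: read the wrist's pose just before it. There is no depth.
- ctrl.hand_in(): hands the job in; it is judged then, once.
The state is a dict: "clock": time; "joint_pos": joint angles; "qd": joint speeds; "tau": joint torques, N m; "position": TCP position; "tool_rot": TCP orientation; "ft_force": force on the tool from outside, world axes, zero at the start; "wrist_torque": the same for the moment, N m; "grip_width": finger opening in m; "finger_force": force on a finger pad.
Only numpy, scipy, OpenCV 4.12 (cv2) and the standard library are available. Lean on these libraries where they do the work, as an engineer would, in place of code of your own. Each camera call takes 0.05 s, during which the arm holds its last target. There are 200 camera calls.

### The job

Put the little counter display back together: turn the latch on the display stand open, hang the loose wooden shelf on the stand's two upturned pins so that both slots drop fully home behind the pin tips, and turn the latch shut over the shelf so it cannot be lifted off. Only then take the gift box from the scale and set it upright in the middle of the shelf, its long side parallel to the back plate. Leave the other things on the counter where they are.

Things in the scene. Friction and masses are not known exactly. Their poses are not given: they have to be found in the camera images.
- stand: Fixed display stand: dark wooden foot (x -85 to 24, y -65 to 65, 16 high, mm) with two steel posts 14 wide, 18 deep, tops 152 mm high, at y = +45 and -45. Origin: on the worktop midway between the posts, in the plane of their front faces; +x to its rear (yaw within 0.2 rad), so the pins point along -x to the robot. Open between the posts above a tie bar (top 46 mm).
- pin_left (a point): Left (+y) steel pin, 8 mm thick: the point on its axis at the post's front face, 137 mm above the worktop. The pin runs forward (-x) and then turns up: its rounded tip reaches 147 mm high and 18.5 mm forward, with 10.5 mm free between post and upturned tip.
- pin_right (a point): The same point of the equal right (-y) pin, 90 mm from the left one. Tips are passed by carrying the shelf with its origin at z = 51 to 57 mm, level and square to the stand, back against the posts (stand x = 0); then lower it to z = 45 mm, where it hangs home. It may then lean forward up to 0.03 rad.
- latch (a joint): Dark steel quarter-turn latch on the left (+y) post's top, vertical axis, starts nearly shut. 0 = shut: its 22 mm nose points forward (stand -x) over the shelf's place, 2.5 mm above a hung shelf's shoulder, and bars hanging and lifting off. Grows to 1.6 as the nose turns outward to stand +y (clockwise from above); 1.5 is open. Stays where left (0.04 N m).
- latch_grip (a point): Centre of the latch's T-handle, on its axis: a bar 32 mm long, 10 wide, 20 high (z = 176 to 196 mm) on a 9 mm stem, long along the nose. Close the fingers across the 10 mm and turn about the vertical. The frame turns with the latch: its -x is the nose; it has the stand's yaw when shut, stand yaw minus the joint value else.
- shelf: Loose wooden L-shaped shelf 130 mm wide, 0.3 kg, upright on the worktop in front of the stand, deck to the robot. Origin: underside, rear face of the back plate, mid width; +x rear, z up. Plate x -8 to 0 mm, shoulders 105 high; above them mid width a grip tongue 36 wide, 8 thick, to 131 mm: pinch it from above, fingers before and behind. Deck 8 thick to x = -132, front lip 16 high.
- slot_left (a point): Middle of the top edge of the left (+y) slot, in the back plate's rear face. Slot: upright, right through, 13 mm wide, z = 76 to 96 mm, centred at y = +45 mm of the shelf. Hung home, this point lies 4 mm above pin_left.
- slot_right (a point): The same point of the equal right slot at y = -45 mm.
- gift_box: Dark brown gift box with orange ribbon, 101 x 63 mm, body 30 mm high (bow to 50 mm, does not resist fingers), 0.16 kg, starts on the scale's pan. Origin: centre of its underside, x along its 101 mm. Grip across the 63 mm. Its place: x = -75, y = 0, z = 8 mm in the shelf's frame, its x along the shelf's y, either way round.
- counter_scale: Fixed counter scale, 230 x 192 mm; origin on the worktop below its centre; the flat pan, top at 55 mm, spans x = -52 to 108 mm, y = -87 to 85 mm. Between scale and shelf stands a fixed white wire cutter, 299 x 265 mm, up to 72 mm high: pass over it.
- price_card: Bystander: upright white price card in a small oak block, 18 x 68 x 50 mm, beyond the cutter; origin at the centre of its underside. Leave alone.
- choc_bar: Bystander: wrapped chocolate bar 36 x 95 x 9 mm lying beyond the cutter; origin at the centre of its underside. Leave alone.
- rubber_stamp: Bystander: stamp with a red grip, 59 mm high, beyond the scale; origin at the centre of its underside. Leave alone.

How it is judged (in metres and radians):
On the way, in this order (a step that is already met when the one before it is completed fails the run):
1. the latch is turned open (value of joint latch above 1.2 rad), for 0.1 s.
2. the shelf hangs home on both pins (x of shelf in the frame of stand between -0.006 and 0.004 m and y of shelf in the frame of stand between -0.006 and 0.006 m and z of shelf in the frame of stand between 0.04 and 0.049 m and angle between shelf's own z axis and vertical below 0.08 rad and angle between the x axis of shelf and the x axis of stand, either way round below 0.08 rad and distance between slot_left and pin_left below 0.01 m and distance between slot_right and pin_right below 0.01 m), for 0.2 s.
3. the latch is turned shut over the hung shelf (all of step 2 and value of joint latch below 0.25 rad), for 0.2 s.
4. the gift box stands on the locked shelf (all of step 3 and x of gift_box in the frame of shelf between -0.092 and -0.058 m and y of gift_box in the frame of shelf between -0.014 and 0.014 m and z of gift_box in the frame of shelf between 0.004 and 0.013 m and angle between gift_box's own z axis and vertical below 0.1 rad and angle between the x axis of gift_box and the y axis of shelf, either way round below 0.17 rad), for 0.2 s.
At the end, for the whole second after the job is handed in: Shelf home on both pins (6 mm in plan, 5 mm in height, 0.08 rad), latch shut (below 0.25 rad), gift box upright on the deck within 17 mm of its place front to back and 14 mm sideways, long side parallel to the back plate within 0.17 rad, all at rest (all of step 4 and linear speed of each of shelf, gift_box below 0.02 m/s); the robot touches nothing.
It fails at once if the price card, the chocolate bar or the stamp is moved by more than 20 mm (distance of any of price_card, choc_bar, rubber_stamp from where it was at the start of the episode above 0.02 m).
It fails at once if the gift box or the shelf is tipped over (angle between any of gift_box, shelf's own z axis and vertical above 0.6 rad).
It fails at once if the gift box is put on the shelf before the shelf is locked (contact force between gift_box and shelf above 0.3 N and value of joint latch above 0.4 rad).
It also fails if it takes over 72 s, if anything falls off the work surface, if the arm or the gripper's body presses on something with over 40 N, if the wrist force passes 120 N, or if a joint passes its speed limit or range.

## Working session

There is one attempt and no reset: what is moved stays moved. The work goes in short steps, Python scripts to look and compute and a shell command to move; the robot and the scene stay as the last step left them, time stands still between calls to the robot, and variables do not carry over. Pictures are saved under pics/ and viewed, at most 12 in all, crops included, and the job is handed in when it is done.

```bash
mkdir -p pics; python3 - <<'E'
from cell import ctrl
import cv2,numpy as np,pickle
s=ctrl.state(); print(s)
d={}
for n in("scene","top","wrist"):
    c=ctrl.read_camera(n); d[n]=c; cv2.imwrite(f"pics/{n}0.png",c["image"])
    print(n,[ (k,np.round(v,4).tolist()) for k,v in c.items() if k!="image"])
pickle.dump((s,d),open("c0.pkl","wb"))
E
```

```text
{'clock': 0.0, 'joint_pos': array([6.79633111e+01, 2.79311682e+00, 5.58856992e+00, 9.29350643e+01,
       1.41470626e-03, 8.26778608e+01]), 'qd': array([ 0.06262703,  0.04224759,  0.02445885, -0.02352051, -0.01261268,
       -0.01576199]), 'tau': array([ 2.18345456e-03, -3.38782668e+01,  3.20013857e+01,  2.03833671e-02,
        3.74508249e-05, -1.53108950e-06]), 'position': array([0.1331118 , 0.50718237, 0.23008854]), 'tool_rot': array([-1.79861708e+02, -1.91962969e-02,  1.65285425e+02]), 'ft_force': array([0.11866279, 0.37329363, 0.63261064]), 'wrist_torque': array([ 0.00924173, -0.00567861, -0.00419012]), 'finger_force': 0.0, 'grip_width': 0.0853477872571604}
scene [('intrinsics', [[565.2171, 0.0, 312.0393], [0.0, 565.2171, 245.4549], [0.0, 0.0, 1.0]]), ('position', [1.2335, 0.0775, 0.8821]), ('orientation', [-134.5906, 0.4028, 93.3072])]
top [('intrinsics', [[442.7647, 0.0, 321.9095], [0.0, 442.7647, 240.0224], [0.0, 0.0, 1.0]]), ('position', [0.3714, 0.0411, 1.106]), ('orientation', [-173.7824, -1.3832, -89.0224])]
wrist [('intrinsics', [[413.2178, 0.0, 318.8777], [0.0, 413.2178, 233.4088], [0.0, 0.0, 1.0]]), ('mount', [[0.0002, -0.9565, -0.2916, 0.0741], [1.0, 0.0002, -0.0, -0.0002], [0.0001, -0.2916, 0.9565, -0.1435], [0.0, 0.0, 0.0, 1.0]])]
```

View pics/scene0.png

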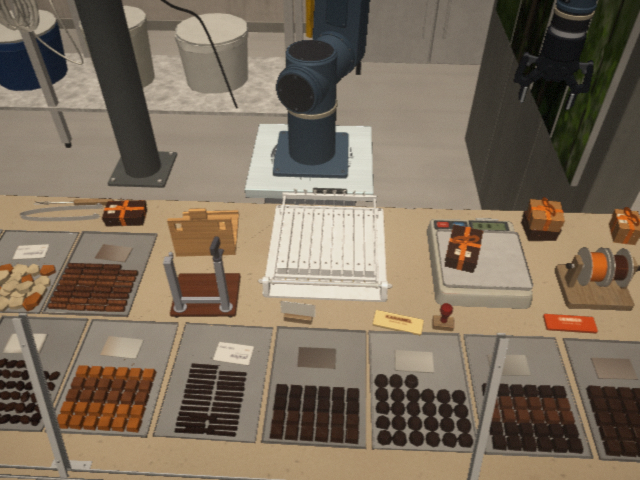

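View pics/top0.png

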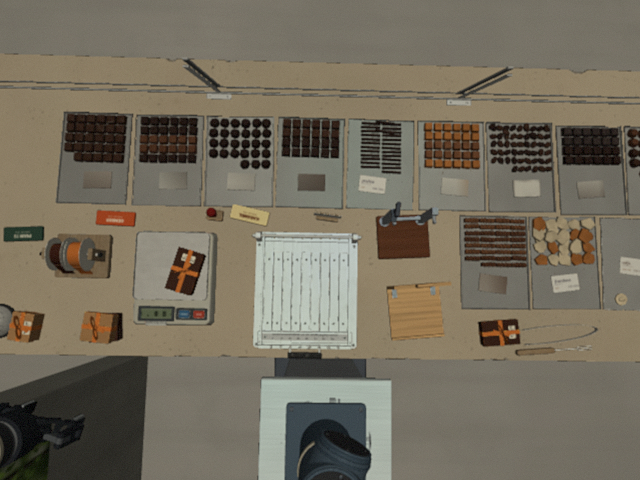

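The scene view shows the stand at about (205,285), the shelf at (203,232) and the gift box at (463,248). In the top view they are at (404,230), (415,312) and (185,270). I'll enlarge both views to pick points.

```bash
cat > h.py <<'E'
import cv2,numpy as np,pickle
from scipy.spatial.transform import Rotation as R
def rpy(o): return R.from_euler('xyz',o,degrees=True).as_matrix()
def pose(c,s=None):
    if 'mount' in c:
        T=np.eye(4);T[:3,:3]=rpy(s['tool_rot']);T[:3,3]=s['position'];return T@c['mount']
    T=np.eye(4);T[:3,:3]=rpy(c['orientation']);T[:3,3]=c['position'];return T
def ray(c,uv,s=None):
    T=pose(c,s);K=c['intrinsics'];d=T[:3,:3]@np.linalg.inv(K)@np.array([*uv,1.]);return T[:3,3],d/np.linalg.norm(d)
def onz(c,uv,z,s=None):
    p,d=ray(c,uv,s);return p+d*(z-p[2])/d[2]
def two(a,b):
    (p,d),(q,e)=a,b;t=np.linalg.lstsq(np.c_[d,-e],q-p,rcond=None)[0];A=p+d*t[0];B=q+e*t[1];return (A+B)/2,np.linalg.norm(A-B)
def proj(c,P,s=None):
    T=pose(c,s);x=np.linalg.inv(T)@np.array([*P,1.]);u=c['intrinsics']@x[:3];return u[:2]/u[2]
def rows(dst_p,dst_yaw,s):
    "shift/turn shares from current measured pose to vertical pose with tool yaw (deg)"
    M=rpy(s['tool_rot']);D=rpy([180,0,dst_yaw])
    return np.round(np.r_[M.T@(np.array(dst_p)-s['position'])/.2, R.from_matrix(M.T@D).as_rotvec()/2],4)
E
python3 - <<'E'
from h import *
s,d=pickle.load(open("c0.pkl","rb"))
t=d['top']['image'];sc=d['scene']['image']
a=cv2.resize(t[195:345,370:460],None,fx=4,fy=4,interpolation=cv2.INTER_CUBIC)
b=cv2.resize(sc[200:320,155:255],None,fx=4.2,fy=5,interpolation=cv2.INTER_CUBIC)
o=np.zeros((600,790,3),np.uint8);o[:a.shape[0],:360]=a;o[:b.shape[0],365:365+b.shape[1]]=b
cv2.imwrite("pics/crop1.png",o)
# foot mask top
hsv=cv2.cvtColor(t,cv2.COLOR_BGR2HSV)
for y,x in((240,400),(310,415),(260,395),(270,190),(330,390)): print(y,x,hsv[y,x])
E
```

```text
240 400 [ 10 158  79]
310 415 [ 17 122 163]
260 395 [ 20  68 149]
270 190 [ 12 189 116]
330 390 [ 18  79 110]
```

View pics/crop1.png

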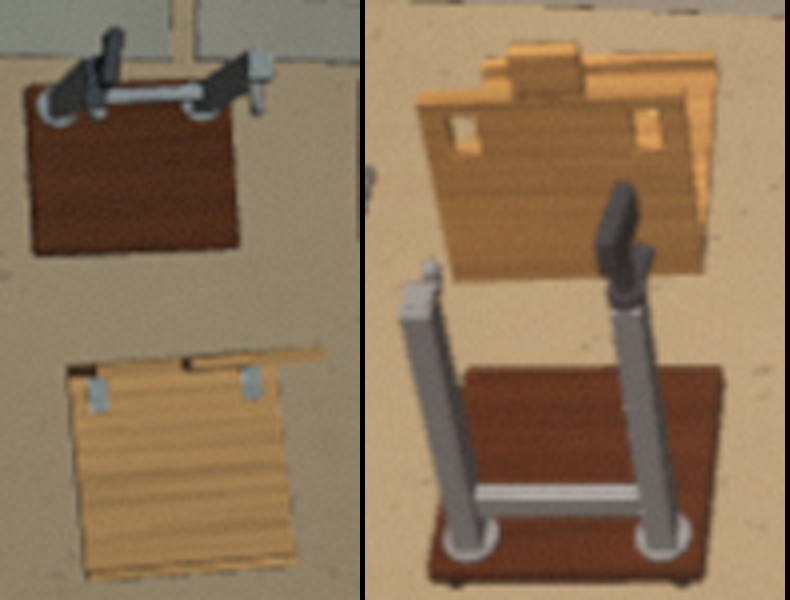

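The left crop (top view ×4) shows the foot corners at about (27,88), (33,254), (240,246) and (230,80), and the shelf lip running from (87,578) to (295,562). The right crop (scene) shows the latch, the posts, and the tongue at (545,70). I'll turn these into rough world poses.

```bash
python3 - <<'E'
from h import *
s,d=pickle.load(open("c0.pkl","rb"))
T=d['top'];S=d['scene'];hs=cv2.cvtColor(T['image'],cv2.COLOR_BGR2HSV)
def rect(mask,roi,z,nm):
    m=np.zeros(mask.shape,np.uint8);x0,y0,x1,y1=roi;m[y0:y1,x0:x1]=mask[y0:y1,x0:x1]
    c=max(cv2.findContours(m,cv2.RETR_EXTERNAL,cv2.CHAIN_APPROX_NONE)[0],key=cv2.contourArea)
    P=np.array([onz(T,p[0]*1.0,z)[:2] for p in c],np.float32)
    r=cv2.minAreaRect(P);b=cv2.boxPoints(r);e=b[1]-b[0],b[2]-b[1]
    print(nm,'c',np.round(r[0],4),'edges',[(round(float(np.linalg.norm(v)),4),round(float(np.degrees(np.arctan2(v[1],v[0]))),2)) for v in e],np.round(b,4).tolist())
dark=cv2.inRange(hs,(0,110,40),(16,255,105))
rect(dark,(370,205,440,265),.016,'foot')
gb=cv2.inRange(hs,(0,130,20),(20,255,255))
rect(gb,(150,240,215,300),.03,'gift')
# shelf: lip edge ends, z=16 (top) bottoms
u=lambda x,y:(370+x/4,195+y/4)
for q in((87,578),(295,562)): print('lip',onz(T,u(*q),.0)[:2])
v=lambda x,y:(155+(x-365)/4.2,200+y/5)
for q,z in(((452,281),0),((704,271),0),((417,97),.105),((508,45),.131),((580,45),.131)): print('shelf rear',q,onz(S,v(*q),z)[:2])
for q in((470,367),(720,367),(703,580),(431,578)): print('foot sc',onz(S,v(*q),.016)[:2])
print('latch handle top',[onz(S,v(*q),.196)[:2] for q in((622,186),(607,240))],[onz(T,u(*q),.196)[:2] for q in((113,32),(108,80))])
E
```

```text
foot c [ 0.504  -0.1837] edges [(0.1282, -86.96), (0.106, 3.04)] [[0.44769999384880066, -0.12250000238418579], [0.4544999897480011, -0.25049999356269836], [0.5602999925613403, -0.24490000307559967], [0.5534999966621399, -0.11680000275373459]]
gift c [0.4079 0.3464] edges [(0.1031, -13.75), (0.0686, 76.25)] [[0.349700003862381, 0.3253999948501587], [0.4498000144958496, 0.30090001225471497], [0.46619999408721924, 0.3675000071525574], [0.3659999966621399, 0.3919999897480011]]
lip [ 0.24936648 -0.15973095]
lip [ 0.26092606 -0.28877876]
shelf rear (452, 281) [ 0.38900409 -0.27604668]
shelf rear (704, 271) [ 0.37624173 -0.14580768]
shelf rear (417, 97) [ 0.38556386 -0.27547769]
shelf rear (508, 45) [ 0.3805238  -0.22719398]
shelf rear (580, 45) [ 0.37879455 -0.19236218]
foot sc [ 0.45341689 -0.24919736]
foot sc [ 0.44705545 -0.12520699]
foot sc [ 0.55883156 -0.11635169]
foot sc [ 0.56442532 -0.24232063]
latch handle top [array([ 0.52682636, -0.1369666 ]), array([ 0.55385271, -0.13832136])] [array([ 0.55212611, -0.13783846]), array([ 0.5266079 , -0.13517221])]
```

Foot: yaw is about 3.0° and the stand origin is about (0.536, -0.182). Its measured size of 128×106 mm matches the given 130×109. The shelf's rear-face middle is about (0.383, -0.211) at yaw about 5.3°. The gift box is at (0.407, 0.346) with yaw about -13.8°. Next I move over the latch for a closer look.

```bash

python3 -m pendant '[[[-0.93,-0.868,-0.15,0,0,0,1],[-0.93,-0.868,-0.15,0,0,0,1],[-0.93,-0.868,-0.15,0,0,0,1],[-0.93,-0.868,-0.15,0,0,0,1],[-0.93,-0.868,-0.15,0,0,0,1],[-0.93,-0.868,-0.15,0,0,0,1],[-0.93,-0.868,-0.15,0,0,0,1]]]'
python3 -m pendant '[[[-0.93,-0.868,0,0,0,0,1],[-0.93,-0.868,0,0,0,0,1],[-0.93,-0.868,0,0,0,0,1],[-0.93,-0.868,0,0,0,0,1],[-0.93,-0.868,0,0,0,0,1],[-0.93,-0.868,0,0,0,0,1],[-0.93,-0.868,0,0,0,0,1]]]'
python3 -m pendant '[[[-0.93,-0.868,0,0,0,-0.154,1],[-0.93,-0.868,0,0,0,-0.154,1],[-0.93,-0.868,0,0,0,-0.154,1],[-0.93,-0.868,0,0,0,-0.154,1],[-0.93,-0.868,0,0,0,-0.154,1],[-0.93,-0.868,0,0,0,-0.154,1],[-0.93,-0.868,0,0,0,-0.154,1],[-0.93,-0.868,0,0,0,-0.154,1]]]'
python3 - <<'E'
from h import *
from cell import ctrl
s=ctrl.state();c=ctrl.read_camera('wrist');pickle.dump((s,c),open('w1.pkl','wb'))
cv2.imwrite('pics/w1.png',c['image']);print(s['position'],s['tool_rot'],s['joint_pos'])
print(proj(c,[.541,-.1375,.196],s))
E
```

```text
clock: 0.73
position: [0.272, 0.2883, 0.2621]
tool_rot: [-179.9, 0.2, 164.9]
ft_force: [0.1, 1.6, 1.4]
grip_width: 0.0853
finger_force: 0.0
clock: 1.32
position: [0.4077, 0.0726, 0.2602]
tool_rot: [-179.8, 0.1, 164.9]
ft_force: [-0.5, 1.0, -0.2]
grip_width: 0.0857
finger_force: 0.0
clock: 1.98
position: [0.542, -0.14, 0.259]
tool_rot: [180.0, -0.1, -177.3]
ft_force: [-0.0, 0.7, -0.7]
grip_width: 0.0856
finger_force: 0.0
[ 0.54198562 -0.13998145  0.2589553 ] [ 1.79962038e+02 -1.35890258e-01 -1.77268443e+02] [-2.13338491e+01  8.71003869e+00  1.52715033e+01  9.67010235e+01
 -2.07507704e-02 -2.40653362e+01]
[324.12598054 252.50492219]
```

View pics/w1.png

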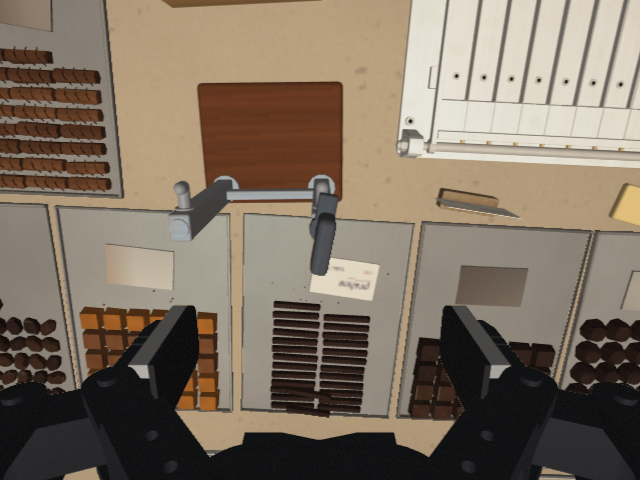

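The wrist view shows the latch handle's top from about (327,212) to (319,272), the right post's top at (180,228) and its pin tip at (182,188). I'll measure these with masks.

```bash
python3 - <<'E'
from h import *
s,c=pickle.load(open('w1.pkl','rb'))
g=cv2.cvtColor(c['image'],cv2.COLOR_BGR2GRAY);hs=cv2.cvtColor(c['image'],cv2.COLOR_BGR2HSV)
for y in range(180,282,5): print(y,' '.join('%3d'%v for v in g[y,302:346:2]))
# foot front corners
m=cv2.inRange(hs,(0,120,30),(16,255,130));m[:70]=0;m[215:]=0;m[:,:180]=0;m[:,360:]=0
k=max(cv2.findContours(m,0,1)[0],key=cv2.contourArea)[:,0].astype(float)
P=np.array([onz(c,p,.016,s)[:2] for p in k],np.float32)
L=[p for p,q in zip(P,k) if q[1]<95 and 215<q[0]<328]
vx,vy,x0,y0=cv2.fitLine(np.array(L),2,0,.01,.01).ravel();print('front edge yaw',np.degrees(np.arctan2(-vx*np.sign(vy),abs(vy))),x0,y0)
# z=16 world corners
for q in((198,86),(342,82)): print(onz(c,q,.016,s))
print('Rtip',onz(c,(182,188),.147,s),'Rtop',onz(c,(180,228),.152,s))
E
```

```text
180  64  66  65  65 117 173 102  70  66  65  67  65  67  98 172 119  65  64  64  55 117 163
185  69  70  68 131 170 165  76  89 124 134 135 127 107  72 156 169 124  69  69  58 117 162
190  88  89  90  92  94  92  69 100 138 154 155 145 128  75 131 172 133  69  71  57 118 163
195 165 166 166 166 166 135  68 101 114  68  72  68  61  59  53  46  39  41  65  59 119 165
200  63  64  64  65  63  67  66 102  81  80  82  82  81  84  83  83  80  76  61  77 160 164
205 165 165 165 163 165 102  69  76  71  83  82  81  83  84  84  81  79  79 157 163 163 163
210 166 164 165 165 162  86  68  62  78  83  82  81  83  85  83  81  76 127 163 163 163 163
215 161 161 160 163 154 143 147  70  74  31  33  32  31  34  36  31  53 156 163 159 160 162
220 162 160 160 159 157  53  73  84  42  39  47  49  49  44  43  38  34 138 136 132 128 125
225 159 159 159 151  65  85  84  70  47  69  78  79  77  74  71  69  60 129 155 155 154 155
230 160 160 159 159  82  83  79  38  59  73  80  80  79  80  79  73  63 134 154 153 153 155
235 159 159 158 159 138  83  71  43  70  76  83  82  80  80  79  69  76 155 156 155 155 
[... 339 characters left out ...]
 127 154 152 152 152 153 153 151
260 155 156 148 157 109  57  72  81  85  80  78  79  76  66 216 217 216 216 215 216 216 215
265 157 156 155 156  86  66  77  83  82  78  80  78  71 156 210 212 212 214 215 214 215 216
270 155 154 154 155 106  72  80  84  80  80  79  77  68 210 210 215 204 188 191 199 178 201
275 155 153 154 154 153 192 216 216 126 108 105 123 216 215 216 215 215 216 216 215 215 216
280 154 154 153 153 154 216 217 215 216 216 216 216 217 216 216 215 215 216 214 205 194 207
front edge yaw 3.429251 0.4483932 -0.18636979
[ 0.45431292 -0.251079    0.016     ]
[ 0.44492086 -0.12440851  0.016     ]
Rtip [ 0.51981923 -0.22695705  0.147     ] Rtop [ 0.54447474 -0.22781427  0.152     ]
```

```bash
python3 - <<'E'
from h import *
s,c=pickle.load(open('w1.pkl','rb'))
a=onz(c,(328.8,222),.196,s);b=onz(c,(318.4,273.5),.196,s);d=b-a
print(a,b,np.linalg.norm(d),'yaw',np.degrees(np.arctan2(d[1],d[0])),'mid',(a+b)/2)
mid=(a+b)/2;y=np.degrees(np.arctan2(d[1],d[0]))
print(rows([mid[0],mid[1],.2],y+180,s))
E
```

```text
[ 0.52416512 -0.13594375  0.196     ] [ 0.55310044 -0.13996126  0.196     ] 0.02921290334370588 yaw -7.90468151765454 mid [ 0.53863278 -0.1379525   0.196     ]
[ 1.560e-02  1.070e-02  2.948e-01  2.000e-04 -1.200e-03  9.280e-02]
```

The handle lies at yaw -7.9°, so the joint is at about 0.19 rad. Its axis is at about (0.539, -0.138), and the right post top plus the 90 mm spacing agrees. Now I grasp it.

```bash

python3 -m pendant '[[[0.012,0.011,0,0,0,0.093,1],[0.012,0.011,0,0,0,0.093,1],[0.012,0.011,0.2,0,0,0.093,1],[0.012,0.011,0.445,0,0,0.093,1],[0.012,0.011,0.445,0,0,0.093,1],[0.012,0.011,0.445,0,0,0.093,1]]]'
python3 -m pendant '[[[0,0,0,0,0,0,-1],[0,0,0,0,0,0,-1],[0,0,0,0,0,0,-1],[0,0,0,0,0,0,-1],[0,0,0,0,0,0,-1],[0,0,0,0,0,0,-1],[0,0,0,0,0,0,-1],[0,0,0,0,0,0,-1]]]' 40
```

```text
clock: 2.53
position: [0.534, -0.1323, 0.1672]
tool_rot: [179.8, -0.7, 172.4]
ft_force: [-0.8, 0.3, -0.3]
grip_width: 0.0852
finger_force: 0.0
clock: 3.2
position: [0.539, -0.1381, 0.1741]
tool_rot: [-179.7, 0.2, 172.2]
ft_force: [-0.2, -5.3, 3.5]
grip_width: 0.0089
finger_force: 42.9
```

```bash

python3 -m pendant '[[[0,0,0,0,0,0.06,-1],[0,0,0,0,0,0.12,-1],[0,0,0,0,0,0.18,-1],[0,0,0,0,0,0.24,-1],[0,0,0,0,0,0.3,-1],[0,0,0,0,0,0.36,-1],[0,0,0,0,0,0.36,-1]]]' 60
python3 -m pendant '[[[0,0,0,0,0,0.06,-1],[0,0,0,0,0,0.12,-1],[0,0,0,0,0,0.18,-1],[0,0,0,0,0,0.24,-1],[0,0,0,0,0,0.305,-1],[0,0,0,0,0,0.305,-1],[0,0,0,0,0,0.305,-1],[0,0,0,0,0,0.305,-1]]]'
```

```text
clock: 3.78
position: [0.539, -0.1381, 0.1742]
tool_rot: [-179.9, 0.3, 130.8]
ft_force: [-0.1, -5.5, 3.4]
grip_width: 0.0089
finger_force: 63.2
clock: 4.45
position: [0.539, -0.1382, 0.1742]
tool_rot: [179.9, 0.3, 96.1]
ft_force: [-0.6, -6.9, 4.6]
grip_width: 0.0088
finger_force: 63.2
```

The latch turned 76° to about 1.52 rad. I release it, rise, and go look at the shelf and stand.

```bash

python3 -m pendant '[[[0,0,0,0,0,0,1],[0,0,0,0,0,0,1],[0,0,0,0,0,0,1],[0,0,0,0,0,0,1],[0,0,-0.2,0,0,0,1],[0,0,-0.4,0,0,0,1],[0,0,-0.4,0,0,0,1]]]'
python3 -m pendant '[[[-0.28,-0.833,0,0,0,0,1],[-0.28,-0.833,0,0,0,0,1],[-0.28,-0.833,0,0,0,0,1],[-0.28,-0.833,0,0,0,0,1],[-0.28,-0.833,0,0,0,0,1],[-0.28,-0.833,0,0,0,0,1],[-0.28,-0.833,0,0,0,0,1]]]'
python3 - <<'E'
from h import *
from cell import ctrl
s=ctrl.state();c=ctrl.read_camera('wrist');pickle.dump((s,c),open('w2.pkl','wb'))
cv2.imwrite('pics/w2.png',c['image']);print(s['position'],s['tool_rot'])
print(proj(c,[.379,-.2114,.131],s))
E
```

```text
clock: 5.03
position: [0.5405, -0.136, 0.2598]
tool_rot: [179.4, 0.3, 96.1]
ft_force: [0.8, -1.4, 1.2]
grip_width: 0.0854
finger_force: 0.0
clock: 5.62
position: [0.3789, -0.209, 0.2526]
tool_rot: [179.9, 0.0, 96.0]
ft_force: [0.7, 0.3, 0.2]
grip_width: 0.0852
finger_force: 0.0
[ 0.37892801 -0.20901949  0.25256961] [1.79896989e+02 1.46162121e-02 9.60133467e+01]
[318.08775875 227.06716451]
```

View pics/w2.png

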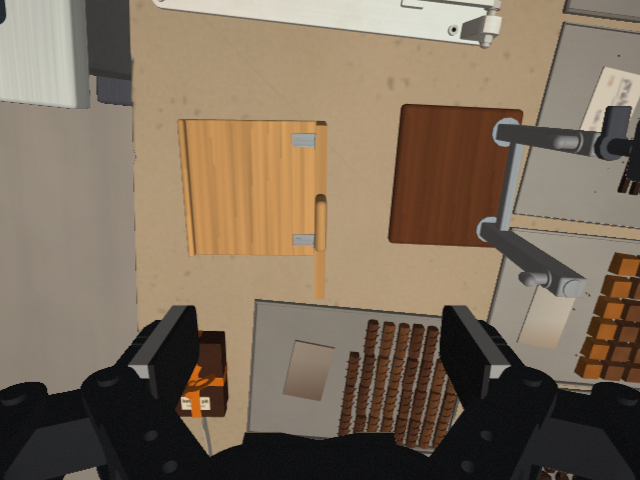

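The view shows the tongue top from (320,195) to (321,250), the plate shoulder ends near (322,122) and (320,297), and pin tips at about (567,142) and (535,280). The latch nose is turned outward and points up in the picture. I'll measure the tongue and stand more precisely.

```bash
python3 - <<'E'
from h import *
s,c=pickle.load(open('w2.pkl','rb'))
im=c['image'];hs=cv2.cvtColor(im,cv2.COLOR_BGR2HSV);g=cv2.cvtColor(im,cv2.COLOR_BGR2GRAY)
print('sat/val')
for y in (124,150,185,193,197,205,220,235,246,250,254,260,275,290,296,300): print(y,' '.join('%3d'%v for v in hs[y,304:336:2,1]),'|',' '.join('%3d'%v for v in g[y,304:336:2]))
print('tips')
for y in range(134,152,2): print(y,' '.join('%3d'%v for v in g[y,545:600:3]))
for y in range(266,300,2): print(y,' '.join('%3d'%v for v in g[y,515:590:3]))
E
```

```text
sat/val
124 141 139 140 138 139 140 142 149 130 142 143 109  79  78  81  81 | 150 153 162 166 165 157  95  69  73  70  70  97 158 159 157 156
150 140 139 139 141 139 141 140 140 141 140 139 132  81  81  79  80 | 155 162 163 165 164 157 149 150 147 143 144 149 157 156 152 153
185 141 139 141 142 142 140 138 140 141 140 140 107  81  80  81  81 | 154 167 165 166 165 157 150 148 144 144 144 152 158 155 156 157
193 140 141 142 141 139 141 139 142 141 139 140 104  79  79  77  82 | 156 166 165 166 165 156 151 142 138 139 141 151 156 157 157 156
197 140 140 141 142 140 143 141 147 144 141 140  89  79  79  80  81 | 156 167 165 166 164 155  61  65  64  66  71 139 156 158 159 157
205 140 141 141 141 140 144 144 141 140 136 143 124  79  80  80  78 | 156 166 165 166 165 135 103 132 152 157 146 126 159 159 159 158
220 143 141 142 141 140 142 142 143 140 139 142 113  81  80  80  78 | 157 165 164 164 164 129 108 138 155 161 148 127 158 158 157 159
235   7   5   7   7   7  28 140 144 141 138 143  95  78  79  80  80 | 155 155 156 156 155 103 116 141 155 160 150 140 158 157 158 158
246 141 141 142 142 
[... 2844 characters left out ...]
 146 110 162  77  60 115  58  57  64 139 122 155 155 154 151 149 153 151 144
288 147 147 146 147 147 145 146  96 163 163 137  58  55  56  74 146  98 155 155 153 151 148 153 146 144
290 146 146 145 146 146 145 146 121 162 163 165 126  58  57  86 146 104 154 152 153 150 149 153 145 144
292 146 146 146 145 145 145 146 142 164 165 166 166  95  57 100 148 106 154 153 153 149 151 150 142 132
294 144 144 145 147 146 147 115 161 164 164 166 166 169  74 111 147 148 152 151 151 148 151 146 144 126
296 145 146 146 145 146 146  97 162 164 164 166 166 168 169 126 138 142 128 150 151 147 149 145 143 143
298 145 146 146 145 145 147 121 164 165 165 167 168 169 168 171 171 173 173 175 175 158 144 144 143 143
```

```bash
python3 - <<'E'
from h import *
s,c=pickle.load(open('w2.pkl','rb'))
a=onz(c,(321.2,196),.131,s);b=onz(c,(320.6,251),.131,s)
print('tongue',a,b,np.linalg.norm(a-b),(a+b)/2)
a=onz(c,(326.7,122),.105,s);b=onz(c,(324.3,298),.105,s);d=a-b
yaw=np.degrees(np.arctan2(-d[0],d[1]));print('rear edge',a,b,np.linalg.norm(d),'yaw',yaw,'mid',(a+b)/2)
a=onz(c,(179,120),.016,s);b=onz(c,(188.5,255),.016,s);d=a-b;print('lip',np.linalg.norm(d),np.degrees(np.arctan2(-d[0],d[1])),(a+b)/2)
print('tipL',onz(c,(563,142),.147,s),'tipR',onz(c,(536,281),.147,s),'RtopC',onz(c,(572,288),.152,s))
E
```

```text
tongue [ 0.37881763 -0.19020531  0.131     ] [ 0.38246381 -0.22805129  0.131     ] 0.038021214023810854 [ 0.38064072 -0.2091283   0.131     ]
rear edge [ 0.37784272 -0.14426233  0.105     ] [ 0.39051623 -0.27513311  0.105     ] 0.13148299423606716 yaw 5.531266221075997 mid [ 0.38417948 -0.20969772  0.105     ]
lip 0.12723240471117028 4.540475706340308 [ 0.25451674 -0.22244423  0.016     ]
tipL [ 0.51696777 -0.13967621  0.147     ] tipR [ 0.52401891 -0.22841994  0.147     ] RtopC [ 0.54529166 -0.22891344  0.152     ]
```

The tongue centre is about (0.3805, -0.2092), measured length 38 mm against 36 mm given, at yaw about 5.3°. I descend and grip.

```bash

python3 -m pendant '[[[-0.003,0.008,0.2,0,0,0.006,1],[-0.003,0.008,0.4,0,0,0.006,1],[-0.003,0.008,0.6,0,0,0.006,1],[-0.003,0.008,0.753,0,0,0.006,1],[-0.003,0.008,0.753,0,0,0.006,1],[-0.003,0.008,0.753,0,0,0.006,1]]]'
python3 -m pendant '[[[0,0,0,0,0,0,-1],[0,0,0,0,0,0,-1],[0,0,0,0,0,0,-1],[0,0,0,0,0,0,-1],[0,0,0,0,0,0,-1],[0,0,0,0,0,0,-1],[0,0,0,0,0,0,-1],[0,0,0,0,0,0,-1],[0,0,0,0,0,0,-1]]]' 80
```

```text
clock: 6.17
position: [0.3795, -0.2073, 0.0997]
tool_rot: [-179.8, -0.2, 95.5]
ft_force: [1.3, -0.5, 1.5]
grip_width: 0.0853
finger_force: 0.0
clock: 6.92
position: [0.3806, -0.2098, 0.1027]
tool_rot: [179.9, 0.1, 95.4]
ft_force: [-0.2, -0.6, 6.1]
grip_width: 0.0063
finger_force: 79.3
```

The shelf is gripped. I lift it to z = 55 mm, then move in front of the pins.

```bash

python3 -m pendant '[[[0,0,-0.07,0,0,0,-1],[0,0,-0.14,0,0,0,-1],[0,0,-0.21,0,0,0,-1],[0,0,-0.275,0,0,0,-1],[0,0.1,-0.275,0,0,0,-1],[0.02,0.2,-0.275,0,0,0.006,-1],[0.04,0.3,-0.275,0,0,0.012,-1],[0.06,0.42,-0.275,0,0,0.018,-1],[0.068,0.551,-0.275,0,0,0.018,-1],[0.068,0.551,-0.275,0,0,0.018,-1]]]'
python3 -m pendant '[[[0,0,0,0,0,0,-1],[0,0,0,0,0,0,-1],[0,0,0,0,0,0,-1]]]'
python3 - <<'E'
from h import *
from cell import ctrl
s=ctrl.state();c=ctrl.read_camera('wrist');t=ctrl.read_camera('scene');T=ctrl.read_camera('top');pickle.dump((s,c,t,T),open('w3.pkl','wb'))
print(s['position'],s['tool_rot'],s['joint_pos'])
a=cv2.resize(t['image'][210:330,150:270],None,fx=5,fy=5,interpolation=cv2.INTER_CUBIC)
o=np.zeros((600,800,3),np.uint8);o[:,:600]=a
o[:300,600:]=c['image'][80:380,240:440];o[300:,600:]=c['image'][80:380,440:640]
cv2.imwrite('pics/w3.png',o)
E
```

```text
clock: 7.75
position: [0.4919, -0.1842, 0.1542]
tool_rot: [179.9, -0.1, 93.5]
ft_force: [-0.1, -0.8, -3.6]
grip_width: 0.0064
finger_force: 80.1
clock: 8.0
position: [0.4874, -0.1853, 0.1559]
tool_rot: [-179.9, -0.1, 93.3]
ft_force: [-0.2, -0.0, -3.2]
grip_width: 0.0065
finger_force: 80.1
[ 0.48741714 -0.18534069  0.15592088] [-1.79891543e+02 -5.34322449e-02  9.32882911e+01] [-2.81835184e+01  2.12459940e+00 -3.53606031e+00  8.44597384e+01
 -1.10507266e-02  5.85281515e+01]
```

View pics/w3.png

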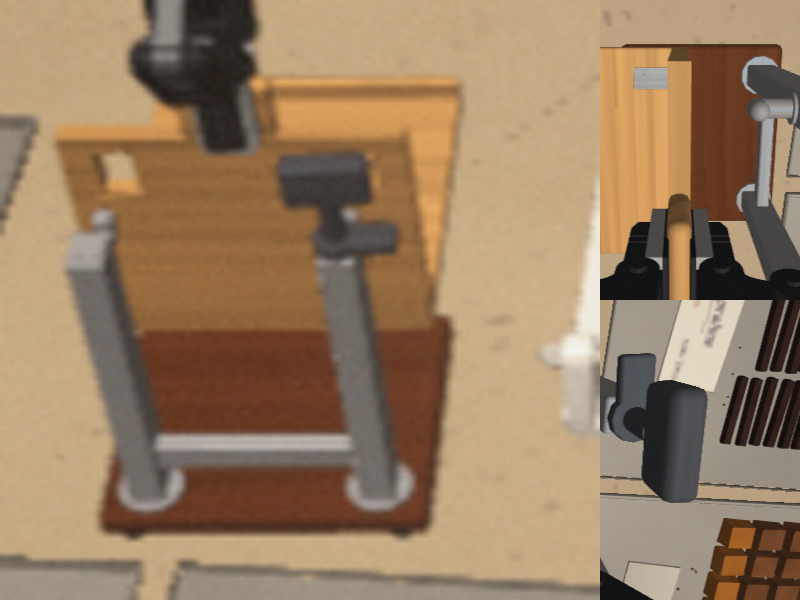

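The scene crop shows the right slot's top edge from (95,151) to (132,151) and the right pin tip at (102,215). The left tip is at about (402,192) in the wrist image. I'll check the lateral alignment.

```bash
python3 - <<'E'
from h import *
s,c,t,T=pickle.load(open('w3.pkl','rb'))
u=lambda x,y:(150+x/5,210+y/5)
z=s['position'][2]-.1027;print('shelf z',z)
yaw=np.radians(3.3);Rm=np.array([[np.cos(yaw),np.sin(yaw)],[-np.sin(yaw),np.cos(yaw)]]);O=np.array([.533,-.1834])
f=lambda P:np.round(Rm@(P[:2]-O)*1000,1)
for n,q,h in(('slotR left edge',(95,151),z+.096),('slotR right',(132,151),z+.096),('shoulderR end',(57,130),z+.105),('shoulder L end',(412,136),z+.105),('bottomL',(433,328),z),('tipR',(102,213),.145),('postR top rear L',(68,240),.152),('postR top rear R',(107,240),.152),('footfrontR',(140,328),.016),('foot frontL',(450,320),.016),('foot rear R',(102,528),.016),('foot rear L',(430,528),.016)):
    P=onz(t,u(*q),h);print(n,np.round(P,4),f(P))
print('tipL wrist',onz(c,(402,190),.147,s),f(onz(c,(402,190),.147,s)))
print('tcp',f(s['position']))
hs=cv2.cvtColor(t['image'],cv2.COLOR_BGR2HSV)[...,1];g=cv2.cvtColor(t['image'],cv2.COLOR_BGR2GRAY)
for v in range(238,257): print(v,' '.join('%3d'%x for x in g[v,160:185]))
E
```

```text
shelf z 0.05322088248065003
slotR left edge [ 0.4911 -0.2384  0.1492] [-45.  -52.5]
slotR right [ 0.4904 -0.2246  0.1492] [-44.9 -38.6]
shoulderR end [ 0.4899 -0.2514  0.1582] [-47.  -65.4]
shoulder L end [ 0.4864 -0.1187  0.1582] [-42.8  67.3]
bottomL [ 0.487  -0.1214  0.0532] [-42.3  64.5]
tipR [ 0.5192 -0.2298  0.145 ] [-16.5 -45.6]
postR top rear L [ 0.5401 -0.236   0.152 ] [  4.1 -52.9]
postR top rear R [ 0.5394 -0.2219  0.152 ] [  4.2 -38.8]
footfrontR [ 0.4598 -0.252   0.016 ] [-77.1 -64.2]
foot frontL [ 0.4487 -0.124   0.016 ] [-80.8  64.2]
foot rear R [ 0.5645 -0.2429  0.016 ] [ 28.  -61.2]
foot rear L [ 0.5578 -0.1155  0.016 ] [28.7 66.4]
tipL wrist [ 0.51598542 -0.13905488  0.147     ] [-14.4  45.3]
tcp [-45.6   0.7]
238 159 126 106 104 106 106 106 105 104 108 106 105 106 104 104 101 104 104 103 105 104 103 102 104 102
239 155 129 106 104 102 105 106 103 105 106 106 103 103 106  99  96  99 101 102 103 103 103 103 102 102
240 167 145 115 113 111 108 111 110 107 106 113 119 123 135 129 105 103 110 109 109 112 109 108 112 110
241 168 153 122 112 110 111 111 108  94  82 125 16
[... 913 characters left out ...]
 110 110 111 112 111 111 113 113 112 112 110 110 111 111 112 112 111 110 113
251 171 170 171 169 149 118 113 116 114 121 113 108 114 113 114 110 115 116 112 113 115 113 114 113 113
252 165 170 172 169 155 121 114 110 122 145 155 145 125 109 111 109 111 111 109 110 109 111 112 107 107
253 170 171 172 173 158 131 114 112 137 165 168 145 116 100 110 111 112 112 106 106 112 111 109 108 107
254 173 174 172 174 165 140 115 114 132 146 145 127 102  98 111 113 110 111 109 112 111 113 112 114 114
255 175 173 174 170 170 149 122 111 112 117 115 104  88  93 111 114 110 114 113 111 112 114 112 109 114
256 173 173 171 170 163 151 138 130 126 130 140 130 104  98 107 109 109 109 106 110 111 111 106 109 108
```

In the scene view the slot centre is at y = -45.5 and the tip at -45.6 in stand y, so the shelf is aligned. I advance along stand x until it touches the posts.

```bash

python3 -m pendant '[[[0,0.03,-0.005,0,0,0,-1],[0,0.06,-0.005,0,0,0,-1],[-0.001,0.09,-0.005,0,0,0,-1],[-0.001,0.12,-0.005,0,0,0,-1],[-0.001,0.14,-0.005,0,0,0,-1],[-0.001,0.16,-0.005,0,0,0,-1],[-0.001,0.175,-0.005,0,0,0,-1],[-0.001,0.175,-0.005,0,0,0,-1]]]'
python3 -m pendant '[[[0,0.005,0,0,0,0,-1],[0,0.01,0,0,0,0,-1],[0,0.015,0,0,0,0,-1],[0,0.015,0,0,0,0,-1]]]'
```

```text
clock: 8.82
position: [0.5242, -0.1835, 0.1575]
tool_rot: [180.0, -0.0, 93.3]
ft_force: [-0.6, 0.3, -2.9]
grip_width: 0.0065
finger_force: 80.2
clock: 9.15
position: [0.5266, -0.1835, 0.1578]
tool_rot: [180.0, 0.0, 93.3]
ft_force: [-0.3, -0.0, -3.5]
grip_width: 0.0067
finger_force: 80.1
```

```bash

python3 -m pendant '[[[0,0.005,0,0,0,0,-1],[0,0.01,0,0,0,0,-1],[0,0.01,0,0,0,0,-1]]]'
python3 -m pendant '[[[0,0.005,0,0,0,0,-1],[0,0.01,0,0,0,0,-1],[0,0.01,0,0,0,0,-1]]]'
```

```text
clock: 9.4
position: [0.5285, -0.1833, 0.1577]
tool_rot: [-180.0, 0.0, 93.3]
ft_force: [-0.4, 0.3, -2.7]
grip_width: 0.0065
finger_force: 80.1
clock: 9.65
position: [0.5287, -0.1833, 0.1577]
tool_rot: [-179.7, 0.0, 93.3]
ft_force: [-5.4, -0.5, -0.0]
grip_width: 0.0067
finger_force: 80.6
```

Contact came at x = 0.5287, where it was expected. I ease off half a millimetre and lower.

```bash

python3 -m pendant '[[[0,-0.005,0.01,0,0,0,-1],[0,-0.005,0.02,0,0,0,-1],[0,-0.005,0.03,0,0,0,-1],[0,-0.005,0.04,0,0,0,-1],[0,-0.005,0.05,0,0,0,-1],[0,-0.005,0.05,0,0,0,-1]]]'
python3 -m pendant '[[[0,0,0.004,0,0,0,-1],[0,0,0.008,0,0,0,-1],[0,0,0.008,0,0,0,-1]]]'
python3 - <<'E'
from h import *
from cell import ctrl
s=ctrl.state();c=ctrl.read_camera('wrist');t=ctrl.read_camera('scene');pickle.dump((s,c,t),open('w4.pkl','wb'))
a=cv2.resize(t['image'][210:330,150:270],None,fx=5,fy=5,interpolation=cv2.INTER_CUBIC)
o=np.zeros((600,800,3),np.uint8);o[:,:600]=a
o[:300,600:]=c['image'][80:380,240:440];o[300:,600:]=c['image'][80:380,440:640]
cv2.imwrite('pics/w4.png',o)
E
```

```text
clock: 10.15
position: [0.5286, -0.1834, 0.1476]
tool_rot: [-179.9, 0.0, 93.3]
ft_force: [-5.3, -0.3, -0.1]
grip_width: 0.0064
finger_force: 80.5
clock: 10.4
position: [0.5286, -0.1834, 0.1475]
tool_rot: [-179.9, 0.0, 93.3]
ft_force: [-8.4, 1.3, 5.3]
grip_width: 0.0064
finger_force: 81.4
```

View pics/w4.png

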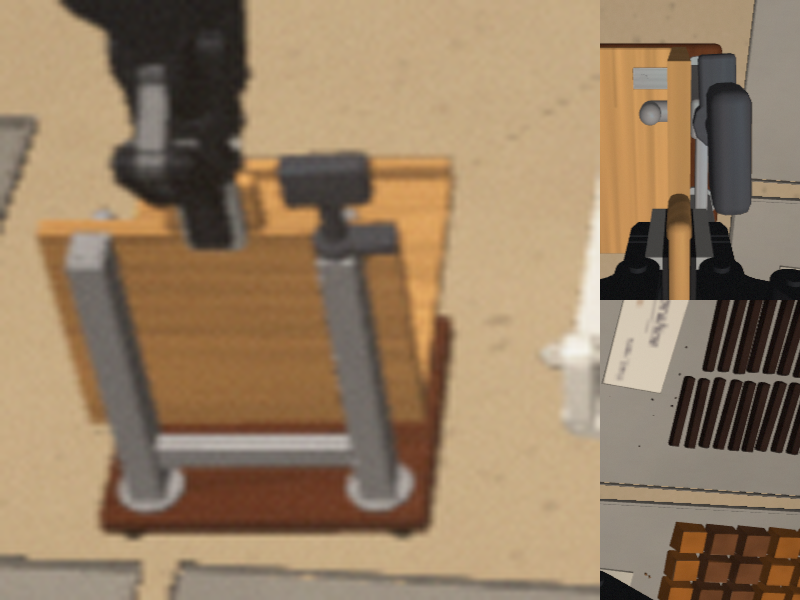

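The shelf stopped at z = 44.8 mm with 5 N of support, and both tips show in front of the plate. I release it, go up, and return to the latch.

```bash

python3 -m pendant '[[[0,0,0,0,0,0,1],[0,0,0,0,0,0,1],[0,0,0,0,0,0,1],[0,0,0,0,0,0,1],[0,0,0,0,0,0,1],[0,0,-0.15,0,0,0,1],[0,0,-0.35,0,0,0,1],[0,0,-0.5,0,0,0,1],[0,0,-0.5,0,0,0,1]]]'
python3 -m pendant '[[[0.1,0.03,0,0,0,-0.024,1],[0.223,0.065,0,0,0,-0.024,1],[0.223,0.065,0,0,0,-0.024,1],[0.223,0.065,0,0,0,-0.024,1]]]'
python3 - <<'E'
from h import *
from cell import ctrl
s=ctrl.state();print(s['position'],s['tool_rot'],rows([.539,-.1382,.173],96.1,s))
E
```

```text
clock: 11.25
position: [0.5326, -0.1846, 0.2543]
tool_rot: [179.3, 0.4, 93.3]
ft_force: [0.4, 0.0, 1.5]
grip_width: 0.0851
finger_force: 0.0
clock: 11.58
position: [0.5404, -0.1371, 0.2461]
tool_rot: [180.0, 0.0, 96.2]
ft_force: [0.2, -0.1, -0.1]
grip_width: 0.0854
finger_force: 0.0
[ 0.54041019 -0.13711464  0.24609035] [1.79971380e+02 1.91662427e-02 9.61927079e+01] [-4.500e-03 -7.800e-03  3.654e-01  2.000e-04  2.000e-04  8.000e-04]
```

```bash

python3 -m pendant '[[[-0.005,-0.008,0.15,0,0,0,1],[-0.005,-0.008,0.3,0,0,0,1],[-0.005,-0.008,0.365,0,0,0,1],[-0.005,-0.008,0.365,0,0,0,1],[-0.005,-0.008,0.365,0,0,0,1]]]'
python3 -m pendant '[[[0,0,0,0,0,0,-1],[0,0,0,0,0,0,-1],[0,0,0,0,0,0,-1],[0,0,0,0,0,0,-1],[0,0,0,0,0,0,-1],[0,0,0,0,0,0,-1],[0,0,0,0,0,0,-1],[0,0,0,0,0,0,-1]]]' 60
```

```text
clock: 12.0
position: [0.5376, -0.1395, 0.172]
tool_rot: [-179.9, -0.1, 96.0]
ft_force: [-0.1, -0.9, -0.1]
grip_width: 0.0854
finger_force: 0.0
clock: 12.67
position: [0.539, -0.1392, 0.1738]
tool_rot: [179.9, 0.0, 96.1]
ft_force: [0.3, 0.3, 2.5]
grip_width: 0.0085
finger_force: 59.5
```

```bash

python3 -m pendant '[[[0.005,0,0,0,0,-0.06,-1],[0.005,0,0,0,0,-0.12,-1],[0.005,0,0,0,0,-0.18,-1],[0.005,0,0,0,0,-0.24,-1],[0.005,0,0,0,0,-0.3,-1],[0.005,0,0,0,0,-0.36,-1],[0.005,0,0,0,0,-0.36,-1]]]'
python3 -m pendant '[[[0,0,0,0,0,-0.06,-1],[0,0,0,0,0,-0.12,-1],[0,0,0,0,0,-0.18,-1],[0,0,0,0,0,-0.24,-1],[0,0,0,0,0,-0.3,-1],[0,0,0,0,0,-0.36,-1],[0,0,0,0,0,-0.375,-1],[0,0,0,0,0,-0.375,-1],[0,0,0,0,0,-0.375,-1]]]'
```

```text
clock: 13.25
position: [0.5395, -0.1389, 0.1738]
tool_rot: [180.0, 0.2, 137.4]
ft_force: [2.3, -1.9, 1.1]
grip_width: 0.0089
finger_force: 59.5
clock: 14.0
position: [0.5397, -0.1383, 0.1738]
tool_rot: [-180.0, 0.2, -179.9]
ft_force: [4.8, -0.1, 1.9]
grip_width: 0.0086
finger_force: 59.5
```

The latch is at about 0.05 rad. I release it, rise, and check.

```bash

python3 -m pendant '[[[0,0,0,0,0,0,1],[0,0,0,0,0,0,1],[0,0,0,0,0,0,1],[0,0,0,0,0,0,1],[0,0,-0.2,0,0,0,1],[0,0,-0.4,0,0,0,1],[0,0,-0.5,0,0,0,1],[0,0,-0.5,0,0,0,1]]]'
python3 - <<'E'
from h import *
from cell import ctrl
s=ctrl.state();c=ctrl.read_camera('wrist');t=ctrl.read_camera('scene');T=ctrl.read_camera('top');pickle.dump((s,c,t,T),open('w5.pkl','wb'))
a=cv2.resize(t['image'][210:330,150:230],None,fx=5,fy=5,interpolation=cv2.INTER_CUBIC)
o=np.zeros((600,800,3),np.uint8);o[:,:400]=a
o[:400,400:]=c['image'][0:400,100:500]
cv2.imwrite('pics/w5.png',o);print(s['position'],s['tool_rot'])
E
```

```text
clock: 14.67
position: [0.5399, -0.139, 0.2792]
tool_rot: [-179.8, 0.5, -179.7]
ft_force: [-0.2, -0.4, 1.6]
grip_width: 0.0855
finger_force: 0.0
[ 0.53985332 -0.13895703  0.27922877] [-179.77889635    0.47676252 -179.72928144]
```

View pics/w5.png

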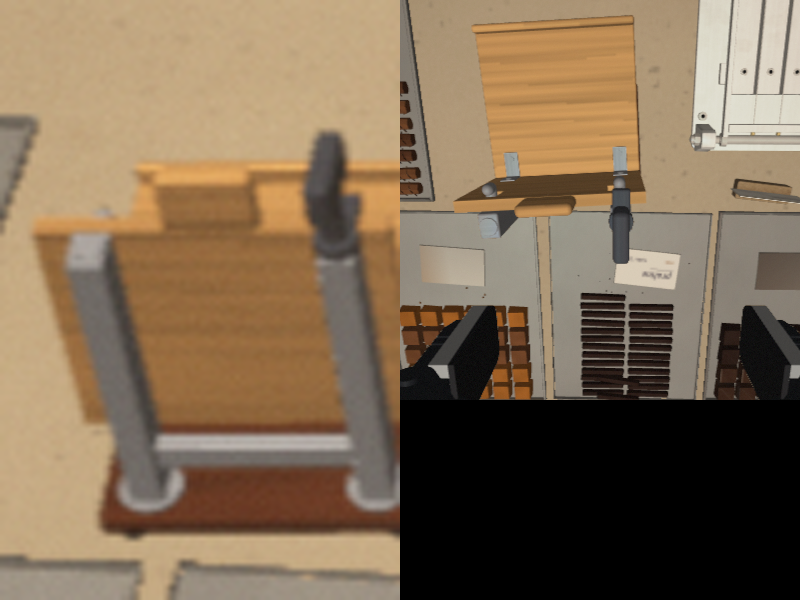

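The shelf hangs with both tips in front of the plate, at (488,188) and behind the latch at (620,185). The latch nose lies over the left shoulder. Now to the gift box.

```bash

python3 -m pendant '[[[0.22,0.808,0,0,0,0,1],[0.22,0.808,0,0,0,0,1],[0.22,0.808,0,0,0,0,1],[0.22,0.808,0,0,0,0,1],[0.22,0.808,0,0,0,0,1]]]'
python3 -m pendant '[[[0.22,0.808,0,0,0,0,1],[0.22,0.808,0,0,0,0,1],[0.22,0.808,0,0,0,0,1],[0.22,0.808,0,0,0,0,1],[0.22,0.808,0,0,0,0,1]]]'
python3 -m pendant '[[[0.22,0.808,0,0,0,0.123,1],[0.22,0.808,0,0,0,0.123,1],[0.22,0.808,0,0,0,0.123,1],[0.22,0.808,0,0,0,0.123,1],[0.22,0.808,0,0,0,0.123,1],[0.22,0.808,0,0,0,0.123,1],[0.22,0.808,0,0,0,0.123,1],[0.22,0.808,0,0,0,0.123,1]]]'
python3 - <<'E'
from h import *
from cell import ctrl
s=ctrl.state();c=ctrl.read_camera('wrist');pickle.dump((s,c),open('w6.pkl','wb'))
cv2.imwrite('pics/w6.png',c['image']);print(s['position'],s['tool_rot'])
hs=cv2.cvtColor(c['image'],cv2.COLOR_BGR2HSV)
m=cv2.inRange(hs,(0,110,15),(20,255,255));m[320:]=0
k=max(cv2.findContours(m,0,1)[0],key=cv2.contourArea)
print(cv2.minAreaRect(k),cv2.approxPolyDP(k,6,True)[:,0].tolist())
P=np.array([onz(c,p,.085,s)[:2] for p in k[:,0]],np.float32);print(cv2.minAreaRect(P))
E
```

```text
clock: 15.23
position: [0.4903, 0.0293, 0.2717]
tool_rot: [179.8, -0.3, -179.3]
ft_force: [-0.2, 0.2, 0.5]
grip_width: 0.0854
finger_force: 0.0
clock: 15.65
position: [0.4455, 0.1901, 0.2712]
tool_rot: [179.8, -0.3, -179.2]
ft_force: [0.6, -0.1, -0.1]
grip_width: 0.0852
finger_force: 0.0
clock: 16.32
position: [0.4042, 0.3444, 0.2722]
tool_rot: [-179.9, -0.0, 166.1]
ft_force: [0.1, -0.3, 0.8]
grip_width: 0.0853
finger_force: 0.0
[0.40420344 0.34443614 0.27217083] [-1.79870869e+02 -4.03635973e-02  1.66134257e+02]
((304.5224609375, 203.86041259765625), (77.1980972290039, 122.17041778564453), 2.0095536708831787) [[269, 144], [268, 260], [338, 263], [344, 147]]
((0.4046793282032013, 0.3314971625804901), (0.06317661702632904, 0.10249749571084976), 75.15836334228516)
```

View pics/w6.png

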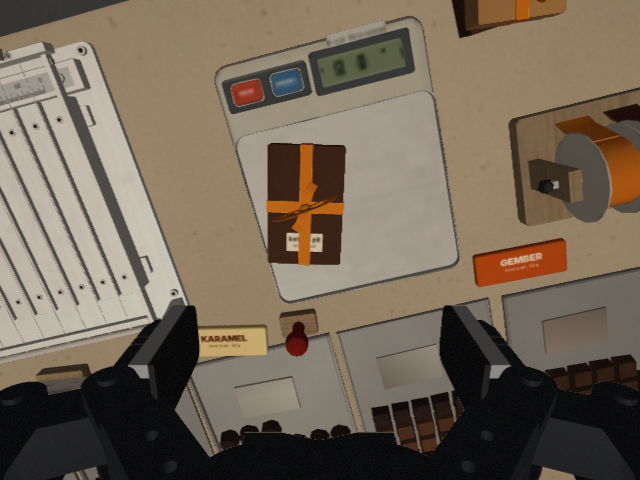

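The view shows the box at (305,204), and it measures 63.2×102.5 mm at z = 85 mm, which matches. Its centre is (0.4047, 0.3315) at yaw -14.8°. I descend and grip.

```bash

python3 -m pendant '[[[-0.018,-0.062,0.2,0,0,0.0085,1],[-0.018,-0.062,0.4,0,0,0.0085,1],[-0.018,-0.062,0.6,0,0,0.0085,1],[-0.018,-0.062,0.8,0,0,0.0085,1],[-0.018,-0.062,0.8,0,0,0.0085,1],[-0.018,-0.062,0.8,0,0,0.0085,1]]]' 40
python3 - <<'E'
from h import *
from cell import ctrl
s=ctrl.state();print(s['position'],s['tool_rot'],rows([.4047,.3315,.053],165.16,s))
E
```

```text
clock: 16.87
position: [0.4017, 0.3297, 0.1095]
tool_rot: [-179.6, -0.4, 165.1]
ft_force: [0.5, 0.1, 1.4]
grip_width: 0.0854
finger_force: 0.0
[0.40166434 0.32966234 0.10948877] [-179.58521195   -0.36523048  165.09983929] [-0.0141  0.0148  0.2823 -0.0036 -0.0032 -0.0005]
```

```bash

python3 -m pendant '[[[0,0,0.1,0,0,0,1],[0,0,0.2,0,0,0,1],[0,0,0.25,0,0,0,1],[0,0,0.28,0,0,0,1],[0,0,0.28,0,0,0,1],[0,0,0.28,0,0,0,1]]]' 40
python3 -m pendant '[[[0,0,0,0,0,0,-1],[0,0,0,0,0,0,-1],[0,0,0,0,0,0,-1],[0,0,0,0,0,0,-1],[0,0,0,0,0,0,-1],[0,0,0,0,0,0,-1]]]' 40
```

```text
clock: 17.37
position: [0.4059, 0.3338, 0.0594]
tool_rot: [179.9, 0.1, 165.2]
ft_force: [-0.3, 0.3, 0.1]
grip_width: 0.0856
finger_force: 0.0
clock: 17.87
position: [0.4055, 0.3336, 0.059]
tool_rot: [179.9, 0.1, 165.2]
ft_force: [-0.1, -0.5, 6.4]
grip_width: 0.0612
finger_force: 46.2
```

The box is gripped and centred along its length. I lift it and carry it over the cutter.

```bash

python3 -m pendant '[[[0,0,-0.1,0,0,0,-1],[0,0,-0.25,0,0,0,-1],[0,0,-0.4,0,0,0,-1],[0,0,-0.55,0,0,0,-1],[0,0,-0.7,0,0,0,-1],[0,0,-0.8,0,0,0,-1],[0,0,-0.8,0,0,0,-1]]]'
python3 -m pendant '[[[-0.05,-0.13,0,0,0,0,-1],[-0.1,-0.27,0,0,0,0,-1],[-0.15,-0.41,0,0,0,0,-1],[-0.2,-0.55,0,0,0,0,-1],[-0.26,-0.69,0,0,0,0,-1],[-0.306,-0.818,0,0,0,0,-1]]]'
python3 -m pendant '[[[-0.05,-0.13,0,0,0,0,-1],[-0.1,-0.27,0,0,0,0,-1],[-0.15,-0.41,0,0,0,0,-1],[-0.2,-0.55,0,0,0,0,-1],[-0.26,-0.69,0,0,0,0,-1],[-0.306,-0.818,0,0,0,0,-1]]]'
python3 -m pendant '[[[-0.05,-0.13,0,0,0,0,-1],[-0.1,-0.27,0,0,0,0,-1],[-0.15,-0.41,0,0,0,0,-1],[-0.2,-0.55,0,0,0,0,-1],[-0.26,-0.69,0,0,0,0,-1],[-0.306,-0.818,0,0,0,0,-1],[-0.306,-0.818,0,0,0,0,-1]]]'
python3 -m pendant '[[[0,0,0,0,0,0.06,-1],[0,0,0,0,0,0.12,-1],[0,0,0,0,0,0.18,-1],[0,0,0,0,0,0.24,-1],[0,0,0,0,0,0.3,-1],[0,0,0,0,0,0.36,-1],[0,0,0,0,0,0.36,-1]]]'
python3 -m pendant '[[[0,0,0,0,0,0.06,-1],[0,0,0,0,0,0.12,-1],[0,0,0,0,0,0.18,-1],[0,0,0,0,0,0.24,-1],[0,0,0,0,0,0.268,-1],[0,0,0,0,0,0.268,-1],[0,0,0,0,0,0.268,-1]]]'
python3 - <<'E'
from h import *
from cell import ctrl
s=ctrl.state();print(s['position'],s['tool_rot'],rows([.4581,-.1877,.07],93.3,s))
E
```

```text
clock: 18.45
position: [0.4064, 0.3345, 0.2224]
tool_rot: [179.6, 0.3, 165.2]
ft_force: [-0.5, 0.6, -1.7]
grip_width: 0.0613
finger_force: 45.4
clock: 18.95
position: [0.421, 0.1576, 0.2149]
tool_rot: [-179.9, -0.1, 165.2]
ft_force: [0.4, 0.5, -2.2]
grip_width: 0.061
finger_force: 45.3
clock: 19.45
position: [0.4386, -0.0161, 0.215]
tool_rot: [-180.0, -0.2, 165.2]
ft_force: [0.0, -0.2, -2.2]
grip_width: 0.0612
finger_force: 45.3
clock: 20.03
position: [0.4562, -0.1925, 0.2143]
tool_rot: [-179.9, -0.1, 164.9]
ft_force: [0.1, 0.2, -2.3]
grip_width: 0.0611
finger_force: 45.3
clock: 20.62
position: [0.4561, -0.1873, 0.2152]
tool_rot: [-179.9, -0.2, 123.9]
ft_force: [0.0, -0.9, -1.3]
grip_width: 0.0614
finger_force: 45.3
clock: 21.2
position: [0.4564, -0.1878, 0.2161]
tool_rot: [-179.9, -0.1, 93.5]
ft_force: [-0.9, -0.1, -1.8]
grip_width: 0.061
finger_force: 45.3
[ 0.45641136 -0.1877923   0.21610126] [-1.79923423e+02 -6.41777684e-02  9.34917225e+01] [-9.000e-04  9.400e-03  7.305e-01 -7.000e-04 -6.000e-04  1.700e-03]
```

```bash

python3 -m pendant '[[[0,0.009,0.1,0,0,0,-1],[0,0.009,0.22,0,0,0,-1],[0,0.009,0.34,0,0,0,-1],[0,0.009,0.46,0,0,0,-1],[0,0.009,0.58,0,0,0,-1],[0,0.009,0.68,0,0,0,-1],[0,0.009,0.74,0,0,0,-1],[0,0.009,0.76,0,0,0,-1],[0,0.009,0.76,0,0,0,-1]]]'
python3 -m pendant '[[[0,0,0.01,0,0,0,-1],[0,0,0.02,0,0,0,-1],[0,0,0.02,0,0,0,-1],[0,0,0.02,0,0,0,-1]]]'
```

```text
clock: 21.95
position: [0.455, -0.187, 0.0623]
tool_rot: [-179.6, -0.2, 93.4]
ft_force: [-6.1, 0.8, -4.6]
grip_width: 0.0613
finger_force: 45.9
clock: 22.28
position: [0.4554, -0.1882, 0.06]
tool_rot: [-179.6, -0.0, 93.3]
ft_force: [-7.4, -2.0, -1.8]
grip_width: 0.061
finger_force: 45.7
```

A force of -7 N in x suggests the gripper's rear linkage is brushing the back plate. I move 5 mm forward before lowering.

```bash

python3 -m pendant '[[[0,-0.012,0,0,0,0,-1],[0,-0.025,0,0,0,0,-1],[0,-0.025,0,0,0,0,-1],[0,-0.025,0,0,0,0,-1]]]'
python3 - <<'E'
from h import *
from cell import ctrl
s=ctrl.state();c=ctrl.read_camera('wrist');t=ctrl.read_camera('scene')
a=cv2.resize(t['image'][200:300,150:250],None,fx=4,fy=4,interpolation=cv2.INTER_CUBIC)
o=np.zeros((480,800,3),np.uint8);o[:400,:400]=a
o[:,400:]=c['image'][:,120:520]
cv2.imwrite('pics/w7.png',o);print(s['position'],s['tool_rot'],s['ft_force'])
E
```

```text
clock: 22.62
position: [0.4543, -0.1887, 0.0617]
tool_rot: [179.9, 0.0, 93.3]
ft_force: [0.3, -0.3, -2.2]
grip_width: 0.0611
finger_force: 45.6
[ 0.45430709 -0.18867424  0.06167474] [1.79897739e+02 3.21539168e-02 9.33109737e+01] [ 0.34960255 -0.31199039 -2.16377156]
```

View pics/w7.png

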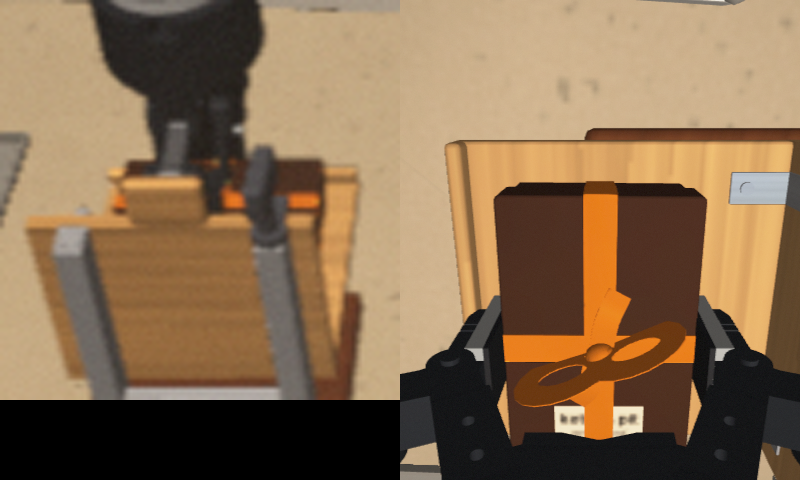

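The force has gone. In the wrist view (right) the rear knuckle at (750,360) sits close to the plate, so I go 3 mm further forward and lower onto the deck.

```bash

python3 -m pendant '[[[0,-0.015,0,0,0,0,-1],[0,-0.015,0.01,0,0,0,-1],[0,-0.015,0.02,0,0,0,-1],[0,-0.015,0.02,0,0,0,-1],[0,-0.015,0.02,0,0,0,-1]]]'
```

```text
clock: 23.13
position: [0.4505, -0.1886, 0.0569]
tool_rot: [-180.0, -0.0, 93.3]
ft_force: [-0.0, -0.0, -1.7]
grip_width: 0.0614
finger_force: 45.6
```

```bash

python3 -m pendant '[[[0,0,0.004,0,0,0,-1],[0,0,0.004,0,0,0,-1],[0,0,0.004,0,0,0,-1]]]'
```

```text
clock: 23.38
position: [0.4506, -0.1887, 0.0565]
tool_rot: [-180.0, -0.0, 93.3]
ft_force: [0.4, 1.0, 0.8]
grip_width: 0.0611
finger_force: 45.8
```

The weight is now on the deck. I open only partway, to about 69 mm, then rise.

```bash

python3 -m pendant '[[[0,0,0,0,0,0,0.62],[0,0,0,0,0,0,0.62],[0,0,0,0,0,0,0.62],[0,0,0,0,0,0,0.62]]]'
python3 -m pendant '[[[0,0,-0.05,0,0,0,0.62],[0,0,-0.15,0,0,0,0.62],[0,0,-0.3,0,0,0,0.62],[0,0,-0.5,0,0,0,0.62],[0,0,-0.7,0,0,0,0.62],[0,0,-0.9,0,0,0,0.62],[0,0,-0.9,0,0,0,0.62],[0,0,-0.9,0,0,0,0.62]]]'
python3 - <<'E'
from h import *
from cell import ctrl
s=ctrl.state();c=ctrl.read_camera('wrist');pickle.dump((s,c),open('w8.pkl','wb'))
cv2.imwrite('pics/w8.png',c['image']);print(s['position'],s['tool_rot'],s['ft_force'])
hs=cv2.cvtColor(c['image'],cv2.COLOR_BGR2HSV)
m=cv2.inRange(hs,(0,110,15),(14,255,110));m[330:]=0
for k in sorted(cv2.findContours(m,0,1)[0],key=cv2.contourArea)[-3:]:
    P=np.array([onz(c,p,.083,s)[:2] for p in k[:,0]],np.float32);print(cv2.boundingRect(k),cv2.minAreaRect(P))
E
```

```text
clock: 23.72
position: [0.4508, -0.1889, 0.0565]
tool_rot: [180.0, 0.0, 93.3]
ft_force: [-0.3, 0.2, 0.6]
grip_width: 0.0693
finger_force: 0.0
clock: 24.38
position: [0.4526, -0.1899, 0.2411]
tool_rot: [179.6, 0.3, 93.3]
ft_force: [-0.4, 0.4, 0.0]
grip_width: 0.0692
finger_force: 0.0
[ 0.45255425 -0.1898528   0.24108802] [179.57777258   0.28322938  93.26499113] [-0.38645197  0.43583587  0.02990112]
(321, 215, 34, 55) ((0.46954816579818726, -0.21503636240959167), (0.02521791309118271, 0.043760836124420166), 3.1674768924713135)
(272, 138, 86, 72) ((0.44903630018234253, -0.16352151334285736), (0.06118945777416229, 0.05198144167661667), 2.6381099224090576)
(530, 256, 110, 74) ((0.6770437359809875, -0.24695338308811188), (0.09102103114128113, 0.06422404944896698), 3.033182382583618)
```

View pics/w8.png

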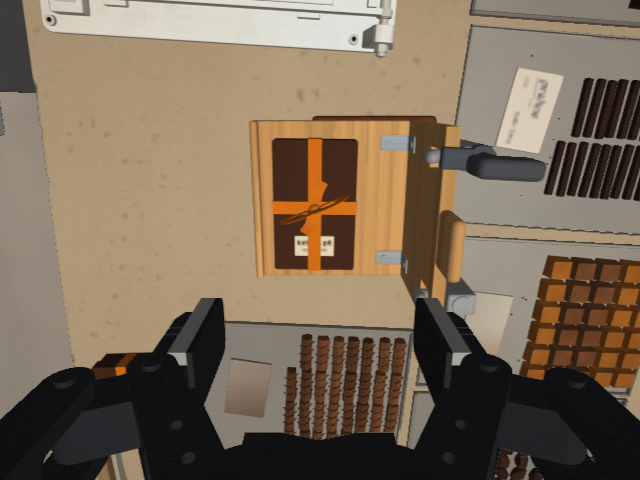

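The box stands on the deck with its outline at cols 272–357, rows 138–271. The deck spans rows 121–276, and the latch nose lies over the left shoulder at (445,158). One number check of the placing before I hand in.

```bash
python3 - <<'E'
from h import *
s,c=pickle.load(open('w8.pkl','rb'))
yaw=np.radians(3.3);Rm=np.array([[np.cos(yaw),np.sin(yaw)],[-np.sin(yaw),np.cos(yaw)]]);O=np.array([.533,-.1834])
f=lambda q,z:np.round(Rm@(onz(c,q,z,s)[:2]-O)*1000,1)
for n,q,z in(('boxNW',(272,138),.083),('boxNE',(357,139),.083),('boxSE',(355,270),.083),('boxSW',(274,270),.083),('lip front N',(250,122),.061),('lip front S',(257,277),.061),('shoulder rear N',(462,126),.15),('tongue S',(453,283),.176),('tongue N',(452,211),.176)): print(n,f(q,z))
from cell import ctrl
print(ctrl.state()['clock'])
E
```

```text
boxNW [-112.7   50.6]
boxNE [-52.2  49.9]
boxSE [-51.  -50.7]
boxSW [-114.6  -50.5]
lip front N [-131.2   60.8]
lip front S [-131.6  -65.8]
shoulder rear N [-1. 62.]
tongue S [ -6.4 -20.4]
tongue N [-10.8  20.4]
24.4333
```

```bash
python3 -c "
from cell import ctrl
print(ctrl.hand_in())"
```

```text
the job is handed in; nothing more can be done
None
```

The job is handed in at about 24 s of the 72 s allowed: the shelf hangs home on both pins, the latch is shut at about 0.05 rad, and the gift box stands square in the middle of the shelf, about 8 mm forward of its place (17 mm allowed); no verdict was returned.

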